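# Refit the flush knob on the watering valve and hold it down

### The arm

A 6-joint arm with a two-finger parallel gripper is mounted at the origin on the work surface. World frame = base frame: x ahead of the robot, y to its left, z up, the work surface at z = 0. Lengths are in m, angles in rad, forces in N, time in s.
With the tool pointing down it reaches from about 0.35 to 0.975 m from the base axis. Payload 4.9 kg.
Tool frame: the origin (TCP) lies midway between the tips of the shut fingers; the grasp point (between the pads) lies 19 mm behind it; z points along the fingers, x is the direction in which the jaws open and shut, and the axes are right-handed (so a half turn about z gives the same grasp; the last joint's range is limited). The gripper opens to 85 mm and grips with 20 to 120 N. Pads are 22 mm wide; open, the fingers measure 114 mm over their backs; the gripper's body (76 mm by 85 mm) begins 54 mm behind the grasp point. The pads swing forward as they close: fully open they stand 13 mm farther back than shut.
Start: joints at [1.043, 0.053, 1.613, -0, 1.476, -0.119], TCP at [0.248, 0.573, 0.211] pointing down, gripper open.
Joint ranges: [-3.01, 3.01], [-1.01, 2.22], [0.06, 2.58], [-1.02, 4.17], [0.09, 2.62], [-3.14, 3.14]. Speed limits (rad/s): [2.57, 2.57, 3.14, 3.14, 3.14, 3.14].

### API

Orientations are given as a rotation vector (axis times angle).
In Python, from station import ctrl, imaging gives the robot as it stands. The module is installed in compiled form; this text tells all that it offers.
- The arm moves only by the shell command python3 -m jog 'ROWS' [FORCE]. ROWS is a JSON object of lists of equal length, an entry for each row: "linear": the shift along the tool's x, y, z in mm, a list of three; "twist": the turn, a rotation vector about the tool's x, y, z in rad, a list of three; "fingers": the opening, from 0 (shut) to 1 (fully open). In form: {"linear": [[dx, dy, dz], ...], "twist": [[rx, ry, rz], ...], "fingers": [fingers, ...]}. A call has 1 to 12 rows; each row is the pose to reach, as a shift and turn from the pose measured when the call began, along the tool's axes at that moment; what a row does not reach only later rows make up. A row lasts 1/10 s, in which the tool goes at most 50 mm and 8.59 degrees, less where a joint would pass 70% of its speed; a pose out of reach is approached as far as the arm can. A call with a gripper value outside its range is refused whole. The fingers move at their own pace and stop on an object; FORCE is the grip in N (left out, the last holds). Time passes only in rows, so rows that repeat a pose let the fingers close. It gives the time, the measured TCP pose, the force and the opening at its end, in the units of the state.
- ctrl.get_obs(): the state, without advancing time (a new reading comes with each control period).
- imaging.get_image(name): name is "scene" or "top" or "wrist"; returns the picture (420x560x3 uint8, red, green, blue); there is no depth.
- imaging.get_calibration(name): a dict with "fovy" (degrees; the focal length in pixels is half the picture's height over the tangent of half this angle, whatever the lens; pixels are square), "cx", "cy" (the principal point, pixels), "dist" ([k1, k2, p1, p2, k3] as OpenCV has them; the pictures are not rectified), "eye" and "attitude" of the camera in the world; the wrist camera has in their place "tool_from_camera" (4x4, takes a point from camera to tool coordinates, whose origin is the TCP and whose axes are the tool frame's). Camera axes: x right, y up, looking along -z (the intrinsics and any distortion apply to the point x, -y, -z); pixel columns grow to the right and rows downward; lengths in m; the calibration is good to about 2 mm. A picture is of the moment at which its call begins: read the wrist's pose just before it. get_calibration takes no time and is no camera call.
- ctrl.finish_job(): hands the job in, once; it reports no verdict.
The state is a dict: "t": time; "q": joint angles; "dq": joint speeds; "effort": joint torques, N m; "tool_pos": TCP position; "tool_rot": TCP orientation; "contact_force": force on the tool from outside, world axes, zero at the start; "wrist_torque": the same for the moment, N m; "opening": finger opening in m.
Only numpy, scipy, OpenCV 4.12 (cv2) and the standard library are available. Lean on these libraries where they do the work, as an engineer would, in place of code of your own. Each camera call takes 0.05 s, during which the arm holds its last target. There are 200 camera calls.

### The job

The knob has come off the garden watering valve on the potting bench. First swing the valve's cam lever all the way over to its open stop, so that its tongue no longer blocks the stem; then pick up the knob, turn it so that its nose points the same way as the flat of the D-shaft, push it fully home on the shaft and press on until the stem is all the way down. Finish while still holding the knob down with the gripper (the spring lifts it otherwise), the lever left open, and leave the pot, bowl and trowel where they are.

Things in the scene. Friction and masses are not known exactly. Their poses are not given: they have to be found in the camera images.
- knob: Loose grey plastic knob, about 60 g, standing on the bench, bore down. Origin: centre of its underside, z up. 12-sided skirt 41 mm across, up to 23 mm. A tapered nose juts from the skirt on the +x side to 31 mm from the axis (12 to 23 mm up). D-bore in the underside: 19 mm deep, 24.4 mm across, its flat on the nose (+x) side, 4.2 mm from the axis.
- knob_bar (a point): Centre of the top of the knob's grip bar, on the knob's axis, 45 mm above its underside; axes as the knob's. The bar is 38 mm long (x), 14 mm wide (y), 22 mm tall, standing on the skirt's flat top (23 mm up).
- knob_nose (a point): Tip of the knob's nose, 31 mm from the knob's axis, 17.5 mm above its underside.
- shaft_seat (a point): Centre of the top of the brass collar on the valve's stem, where the knob's underside comes to rest: 60 mm above the bench, goes down with the stem; z up, x towards the shaft's flat. Collar 40 mm across, 5 mm thick, with a pointed lug to 30 mm from the axis on the same +x side.
- shaft_top (a point): Centre of the top of the solid brass D-shaft, 18 mm above shaft_seat, same axes. 22 mm in diameter, its flat 3 mm from the axis on the +x side; the top 2.5 mm is bevelled by about 2 mm. The shaft slides down but does not turn.
- stem (a joint): How far the spring-loaded stem is pressed down, m: 0 up, 0.008 at the bottom stop. Takes about 3 N to start and 8 N to reach the stop, then it is rigid; springs back up when let go. It cannot go down while the lever's tongue is under the collar.
- lever (a joint): Angle of the flat steel cam lever about its upright axis, rad: 0 locked (tongue under the stem's collar), grows anticlockwise seen from above, to the open stop at 1.3. Starts locked or nearly (up to 0.12). The stem is free beyond about 0.4. Stays where it is left; about 1 N at the post moves it.
- lever_pivot (a point): Top of the lever's pivot boss (24 mm across), on the lever's turning axis, 68 mm above the bench, 70 mm from the shaft's axis. The grey valve housing is 90 x 150 mm, its top 45 mm above the bench, fixed to it.
- lever_post (a point): Centre of the top end of the upright black round post (14 mm diameter) on the lever's outer end, 60 mm from the turning axis; top 93 mm above the bench, free from there down to the flat lever arm (14 mm wide) at 64 mm. The tongue points the opposite way.
- pot: Clay flower pot, 92 mm across, 75 mm high, loose; origin under its centre. To be left alone.
- bowl: White ceramic mixing bowl, 150 mm across, 60 mm high, loose; origin under its centre. To be left alone.
- trowel: Stainless trowel with a wooden handle, 315 mm long, lying along its x (blade +x, from 0 to 165 mm; handle -x, to -150 mm), loose; origin at the neck on the bench. To be left alone.
Things that resemble listed ones, but are neither listed nor needed, are in the scene too. What is meant by the part that bears shaft_seat is not purple, and is the smaller of those in its own colour. Leave any turquoise look-alike of the knob alone.

How it is judged:
On the way, in this order (a step that is already met when the one before it is completed fails the run):
1. the cam lever is swung over to open (value of joint lever above 1 rad), for 0.2 s.
2. the knob is fully home on the D-shaft, flat to flat (z of knob in the frame of shaft_seat between -0.004 and 0.004 m and horizontal distance between knob and shaft_seat below 0.005 m and angle between the x axis of knob and the x axis of shaft_seat, either way round below 0.25 rad and angle between the z axis of knob and the z axis of shaft_seat, either way round below 0.15 rad and x of knob_nose in the frame of shaft_seat above 0.02 m), for 0.2 s.
At the end, for the whole second after the job is handed in: The knob is fully home on the D-shaft (underside within 4 mm of the collar, within 5 mm of the axis, flat to flat), the gripper still holds it pressed so that the stem is at least 6 of its 8 mm down, and the lever is open (over 1.0 rad) (all of step 2 and value of joint lever above 1 rad and value of joint stem above 0.006 m and contact force between the fingers and knob above 2 N); the arm keeps its last pose, push and grip.
It fails at once if the pot is pushed out of its place (distance of pot from where it was at the start of the episode above 0.03 m).
It fails at once if the bowl is pushed out of its place (distance of bowl from where it was at the start of the episode above 0.03 m).
It fails at once if the trowel is pushed out of its place (distance of trowel from where it was at the start of the episode above 0.03 m).
It also fails if it takes over 54 s, if anything falls off the work surface, if the arm or the gripper's body presses on something with over 40 N, if the wrist force passes 120 N, or if a joint passes its speed limit or range.

## Working session

There is one attempt and no reset: what is moved stays moved. The work goes in short steps, Python scripts to look and compute and a shell command to move; the robot and the scene stay as the last step left them, time stands still between calls to the robot, and variables do not carry over. Pictures are saved under pics/ and viewed, on a budget of 10 in all, crops included, one or two more only if the job needs it, and the job is handed in when it is done.

```bash
mkdir -p pics; cat > h.py <<'E'
import numpy as np, cv2
from scipy.spatial.transform import Rotation as R
from station import ctrl, imaging
def cam(name,obs=None):
    c=imaging.get_calibration(name); f=210/np.tan(np.radians(c['fovy'])/2)
    K=np.array([[f,0,c['cx']],[0,f,c['cy']],[0,0,1.]]); d=np.array(c['dist'],float)
    if 'eye' in c:
        A=np.array(c['attitude'],float)
        Rm=A if A.shape==(3,3) else R.from_rotvec(A).as_matrix(); e=np.array(c['eye'],float)
    else:
        o=obs or ctrl.get_obs(); T=np.array(c['tool_from_camera']); Rt=R.from_rotvec(o['tool_rot']).as_matrix()
        Rm=Rt@T[:3,:3]; e=Rt@T[:3,3]+np.array(o['tool_pos'])
    return K,d,Rm,e
def ray(C,px):
    K,d,Rm,e=C; p=cv2.undistortPoints(np.array(px,float).reshape(-1,1,2),K,d).reshape(-1,2)
    v=np.c_[p[:,0],-p[:,1],-np.ones(len(p))]@Rm.T
    return e,v
def onz(C,px,z):
    e,v=ray(C,px); return e+v*((z-e[2])/v[:,2])[:,None]
def proj(C,P):
    K,d,Rm,e=C; q=(np.atleast_2d(P)-e)@Rm; q=q*[1,-1,-1]
    return cv2.projectPoints(q,np.zeros(3),np.zeros(3),K,d)[0].reshape(-1,2)
def tool(obs,P):
    return R.from_rotvec(obs['tool_rot']).as_matrix().T@(np.array(P)-obs['tool_pos'])*1000
def save(n,im): cv2.imwrite('pics/'+n,im[:,:,::-1])
E
python3 - <<'E'
from h import *
o=ctrl.get_obs(); print(o)
for n in('scene','top','wrist'):
    im=imaging.get_image(n); save(n+'0.png',im); print(n,imaging.get_calibration(n))
E
```

```text
{'t': 0.0, 'q': array([ 1.04301632e+00,  5.33852099e-02,  1.61428714e+00,  1.75604637e-05,
        1.47599278e+00, -1.19016490e-01]), 'dq': array([-0.00101105, -0.00123687, -0.00025002,  0.00137366, -0.00209427,
       -0.00044575]), 'effort': array([-7.09919914e-05, -3.93683124e+01, -3.70178461e+01, -9.67062351e-05,
        7.09698055e-03,  3.15658633e-05]), 'tool_pos': array([0.24809195, 0.57293304, 0.21004958]), 'tool_rot': array([ 2.62531484,  1.72383662, -0.00292554]), 'contact_force': array([-0.80026168,  0.2048949 , -0.62381639]), 'wrist_torque': array([-0.00852979,  0.01557267,  0.00580141]), 'opening': 0.08497556830284671}
scene {'fovy': 55.334606038853565, 'cx': 278.57306196792206, 'cy': 213.96703475016923, 'dist': array([-0.01983461,  0.        ,  0.        ,  0.        ,  0.        ]), 'eye': array([ 1.16903175, -0.37435369,  0.59437946]), 'attitude': array([0.86196112, 0.53179724, 1.00736785])}
top {'fovy': 49.408211842126214, 'cx': 281.1635203252348, 'cy': 208.02136329335468, 'dist': array([0.00535612, 0.        , 0.        , 0.        , 0.        ]), 'eye': array([ 0.29301559, -0.06367475,  1.29280478]), 'attitude': array([ 0.14556522, -0.14049901, -1.54662703])}
wrist {'fovy': 61.600017587792024, 'cx': 275.6906576418008, 'cy': 210.66961760852556, 'dist': array([-0.06491838,  0.        ,  0.        ,  0.        ,  0.        ]), 'tool_from_camera': array([[ 9.99999936e-01,  3.55007218e-04,  4.65528286e-05,
         3.45230956e-04],
       [ 3.52588475e-04, -9.53781374e-01, -3.00501192e-01,
        -7.71513414e-02],
       [-6.22788714e-05,  3.00501189e-01, -9.53781438e-01,
        -1.62721371e-01],
       [ 0.00000000e+00,  0.00000000e+00,  0.00000000e+00,
         1.00000000e+00]])}
```

```bash
python3 - <<'E'
import cv2
for n in('top','scene'):
    im=cv2.imread(f'pics/{n}0.png'); cv2.imwrite(f'pics/{n}0b.png',cv2.resize(im,(800,600),interpolation=cv2.INTER_CUBIC))
E
```

```text
(no output)
```

View pics/top0b.png

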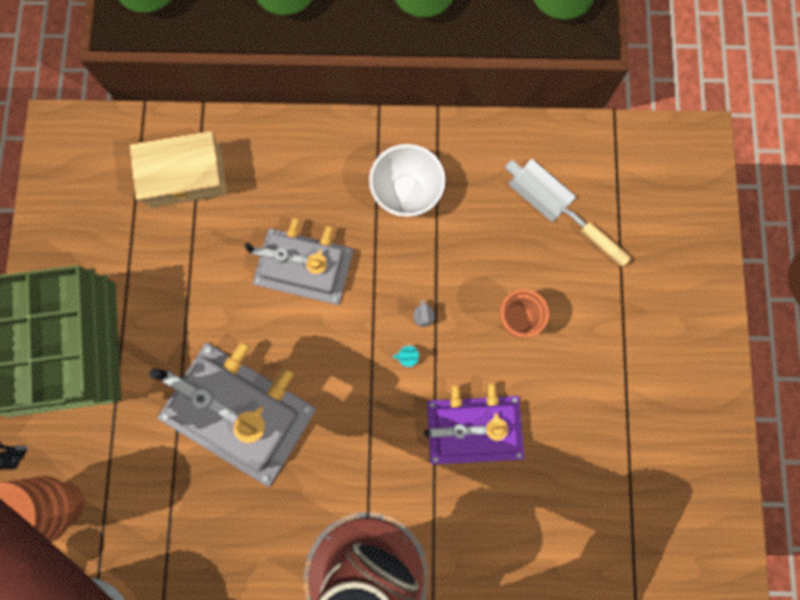

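View pics/scene0b.png

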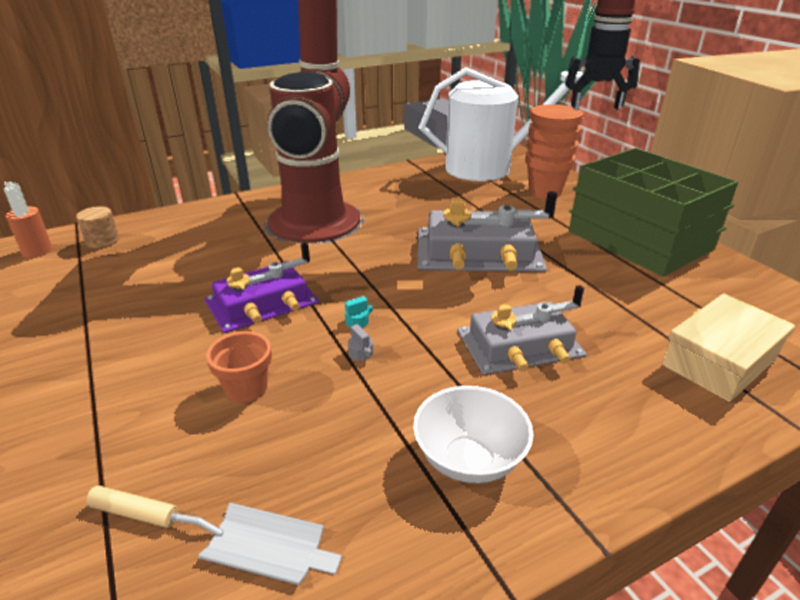

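Top view (800×600 pixels): the valves are small grey (303,265), large grey (237,412) and purple (475,430). The target is the small grey one, because it isn't purple and is the smaller of the two greys. The grey knob is at (424,313), and the turquoise look-alike at (407,356) stays untouched.

```bash
python3 - <<'E'
from h import *
C=cam('top'); s=.7
P={}
for n,px,z in(('post',(249,247),.093),('pivot',(281,254),.068),('shaft',(317,262),.078),('knob',(424,310),.03),('knobtop',(423,305),.045),('turq',(407,356),.03),('pot',(525,313),.075),('bowl',(407,180),.06),('purple',(495,428),.078),('bigpiv',(200,398),.068),('bigshaft',(248,426),.078)):
    P[n]=onz(C,[(px[0]*s,px[1]*s)],z)[0]; print(n,P[n].round(4))
d=lambda a,b:np.linalg.norm((P[a]-P[b])[:2])
print(d('post','pivot'),d('pivot','shaft'),d('bigpiv','bigshaft'))
im=cv2.imread('pics/top0.png')
cr=im[145:260,160:320]; cv2.imwrite('pics/crop1.png',cv2.resize(cr,(800,575),interpolation=cv2.INTER_CUBIC))
E
```

```text
post [0.6058 0.234  0.093 ]
pivot [0.5996 0.1775 0.068 ]
shaft [0.5826 0.1058 0.078 ]
knob [ 0.5015 -0.1016  0.03  ]
knobtop [ 0.5088 -0.0991  0.045 ]
turq [ 0.4106 -0.0699  0.03  ]
pot [ 0.492  -0.2911  0.075 ]
bowl [ 0.7577 -0.0634  0.06  ]
purple [ 0.2778 -0.2327  0.078 ]
bigpiv [0.3216 0.3131 0.068 ]
bigshaft [0.2726 0.2185 0.078 ]
0.05686134157571605 0.07364848950236212 0.10656566304502045
```

View pics/crop1.png

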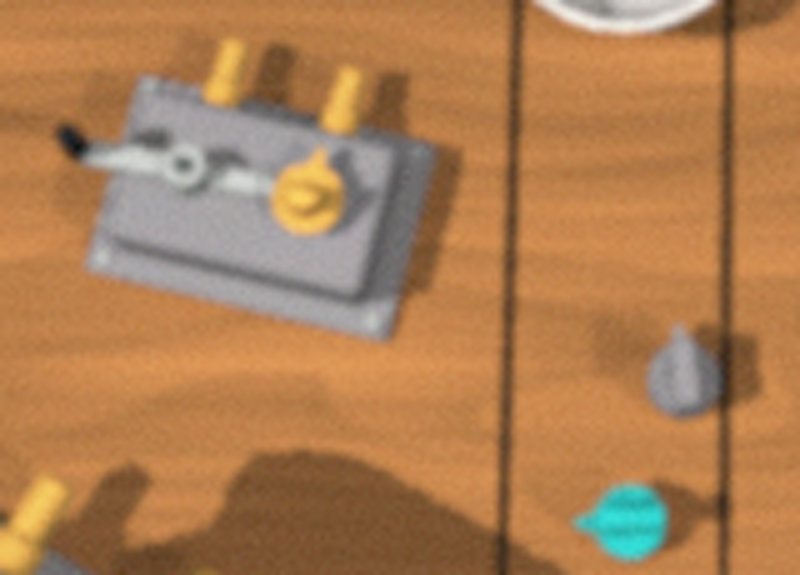

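The crop confirms the small grey valve: the lug points up (+x), and the post is at crop (68,138). The grey knob is at (685,375) with its nose pointing up. The lever has to swing towards −x. I'll fly over the valve for a wrist view.

```bash
python3 - <<'E'
from h import *
o=ctrl.get_obs(); print(tool(o,[.57,.19,.26]), R.from_rotvec(o['tool_rot']).as_matrix().round(2))
E
```

```text
[-223.62861379  447.57294553  -49.39767063] [[ 0.4   0.92 -0.  ]
 [ 0.92 -0.4  -0.  ]
 [-0.   -0.   -1.  ]]
```

```bash
python3 -m jog '{"linear":[[0,0,-50],[-224,448,-50],[-224,448,-50],[-224,448,-50],[-224,448,-50],[-224,448,-50],[-224,448,-50],[-224,448,-50],[-224,448,-50],[-224,448,-50],[-224,448,-50],[-224,448,-50]],"twist":[[0,0,0],[0,0,0.62],[0,0,0.62],[0,0,0.62],[0,0,0.62],[0,0,0.62],[0,0,0.62],[0,0,0.62],[0,0,0.62],[0,0,0.62],[0,0,0.62],[0,0,0.62]],"fingers":[0.4,0.4,0.4,0.4,0.4,0.4,0.4,0.4,0.4,0.4,0.4,0.4]}'
python3 - <<'E'
from h import *
import time
o=ctrl.get_obs(); im=imaging.get_image('wrist'); np.save('w1.npy',im); save('w1.png',cv2.resize(im,(800,600),interpolation=cv2.INTER_CUBIC))
C=cam('wrist',o); print(o['dq'].round(2),proj(C,[[.606,.234,.093],[.5996,.1775,.068],[.5826,.1058,.078]])/.7)
import pickle; pickle.dump(C,open('C1.pkl','wb'))
E
```

```text
t: 1.35
tool_pos: [0.5728, 0.1848, 0.2597]
tool_rot: [3.027, 0.83, -0.003]
contact_force: [0.3, 1.6, -0.1]
opening: 0.0341
[ 0.06 -0.02  0.02  0.06  0.03  0.03] [[476.0951045  225.22905445]
 [420.97156758 281.60042687]
 [351.60420039 353.91022342]]
```

View pics/w1.png

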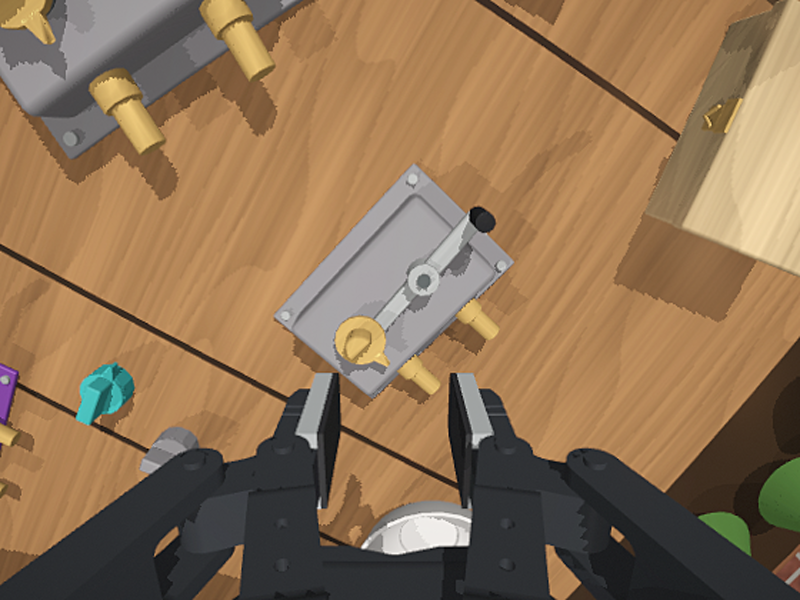

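Wrist view: pivot boss (424,281), post top about (484,220), collar about (360,342) with its lug at (387,365). This agrees with the top camera's positions.

```bash
python3 - <<'E'
from h import *
import pickle
C=pickle.load(open('C1.pkl','rb')); im=np.load('w1.npy')
g=cv2.cvtColor(im,cv2.COLOR_RGB2GRAY); m=(g<50).astype(np.uint8); m[:, :315]=0;m[:,360:]=0;m[:130]=0;m[180:]=0
ys,xs=np.nonzero(m); print(xs.min(),xs.max(),ys.min(),ys.max(),len(xs),xs.mean(),ys.mean())
post=onz(C,[(484*.7,220*.7)],.093)[0]; piv=onz(C,[(424*.7,281*.7)],.068)[0]; sh=onz(C,[(360*.7,340*.7)],.06)[0]; lug=onz(C,[(387*.7,365*.7)],.0575)[0]
for a in(post,piv,sh,lug): print(a.round(4))
print(np.linalg.norm((post-piv)[:2]),np.linalg.norm((piv-sh)[:2]),np.linalg.norm((lug-sh)[:2]),np.degrees(np.arctan2(*(lug-sh)[1::-1])))
print(np.degrees(np.arctan2(*(post-piv)[1::-1])),np.degrees(np.arctan2(*(piv-sh)[1::-1])))
o=ctrl.get_obs(); a0=np.arctan2(*(post-piv)[1::-1])
print(o['tool_pos'],tool(o,[post[0],post[1],.13]))
for d in(0,.33,.66,1,1.35): print(d,tool(o,piv+[.06*np.cos(a0+d),.06*np.sin(a0+d),.074-.068]).round(0))
E
```

```text
329 346 145 162 209 336.9377990430622 153.5933014354067
[0.6086 0.2395 0.093 ]
[0.6013 0.179  0.068 ]
[0.585  0.1117 0.06  ]
[0.6143 0.1031 0.0575]
0.06096735078242736 0.069213582975239 0.030517564031351745 -16.399091747091152
83.11808365432749 76.4466877585225
[0.57139064 0.18704371 0.2597852 ] [ 59.16420365 -26.11736578 129.61496186]
0 [ 59. -25. 186.]
0.33 [ 41. -35. 186.]
0.66 [ 22. -38. 186.]
1 [  2. -34. 186.]
1.35 [-16. -24. 186.]
```

```bash
python3 -m jog '{"linear":[[59,-26,60],[59,-26,130],[59,-26,130],[59,-26,188],[59,-26,188],[59,-26,188],[59,-26,188]],"twist":[[0,0,0],[0,0,0],[0,0,0],[0,0,0],[0,0,0],[0,0,0],[0,0,0]],"fingers":[0.4,0.4,0.4,0.4,0.4,0.25,0.25]}'
python3 - <<'E'
from h import *
o=ctrl.get_obs(); piv=np.array([.6013,.179,.072]);a0=np.radians(83.1)
for d in(0,.2,.4,.6,.8,1,1.1,1.2): print(d,tool(o,piv+[.06*np.cos(a0+d),.06*np.sin(a0+d),0]).round(0))
E
```

```text
t: 2.1
tool_pos: [0.6099, 0.2402, 0.0749]
tool_rot: [3.028, 0.835, 0.003]
contact_force: [0.5, 0.5, 0.4]
opening: 0.0214
0 [-2.  1.  3.]
0.2 [-12.  -6.   3.]
0.4 [-23. -10.   3.]
0.6 [-35. -12.   3.]
0.8 [-47. -11.   3.]
1 [-59.  -8.   3.]
1.1 [-64.  -6.   3.]
1.2 [-70.  -3.   3.]
```

```bash
python3 -m jog '{"linear":[[-12,-6,2],[-23,-10,2],[-35,-12,2],[-47,-11,2],[-59,-8,2],[-64,-6,2],[-70,-3,2],[-71,-2,2],[-71,-2,2]],"twist":[[0,0,0],[0,0,0],[0,0,0],[0,0,0],[0,0,0],[0,0,0],[0,0,0],[0,0,0],[0,0,0]],"fingers":[0.25,0.25,0.25,0.25,0.25,0.25,0.25,0.25,0.25]}'
```

```text
t: 3.0
tool_pos: [0.5481, 0.2053, 0.0729]
tool_rot: [3.028, 0.834, 0.003]
contact_force: [0.1, 0.4, -0.9]
opening: 0.0209
```

```bash
python3 -m jog '{"linear":[[-68,-2,2],[-68,-2,-10],[-68,-2,-60],[-68,-2,-110],[-68,-2,-130]],"twist":[[0,0,0],[0,0,0],[0,0,0],[0,0,0],[0,0,0]],"fingers":[0.4,0.45,0.6,0.8,1]}'
python3 - <<'E'
from h import *
o=ctrl.get_obs(); print(o['tool_pos'],tool(o,[.60,.086,.2]))
E
```

```text
t: 3.5
tool_pos: [0.4909, 0.1728, 0.2088]
tool_rot: [3.027, 0.834, 0.017]
contact_force: [1.0, 0.6, 0.2]
opening: 0.0777
[0.49090473 0.17279935 0.20884957] [ 49.1779052  130.37406849   9.91745614]
```

I slipped there: I wrote the x shift as if it were measured from the earlier pose, so the tool went another 68 mm sideways while still low. I'll check the lever and everything else in the next view.

```bash
python3 -m jog '{"linear":[[49,130,10],[49,130,10],[49,130,10],[49,130,10],[49,130,10]],"twist":[[0,0,0],[0,0,0],[0,0,0],[0,0,0],[0,0,0]],"fingers":[1,1,1,1,1]}'
python3 - <<'E'
from h import *
import pickle
o=ctrl.get_obs(); im=imaging.get_image('wrist'); np.save('w2.npy',im); save('w2.png',cv2.resize(im,(800,600),interpolation=cv2.INTER_CUBIC))
C=cam('wrist',o); print(o['tool_pos'],o['dq'].round(2),o['contact_force']); pickle.dump(C,open('C2.pkl','wb'))
E
```

```text
t: 4.0
tool_pos: [0.6001, 0.0858, 0.1994]
tool_rot: [3.029, 0.832, 0.015]
contact_force: [0.4, -0.8, -0.3]
opening: 0.0854
[0.60006617 0.08577066 0.1993521 ] [ 0.03 -0.03  0.03  0.    0.   -0.  ] [ 0.35607099 -0.84971317 -0.26089025]
```

View pics/w2.png

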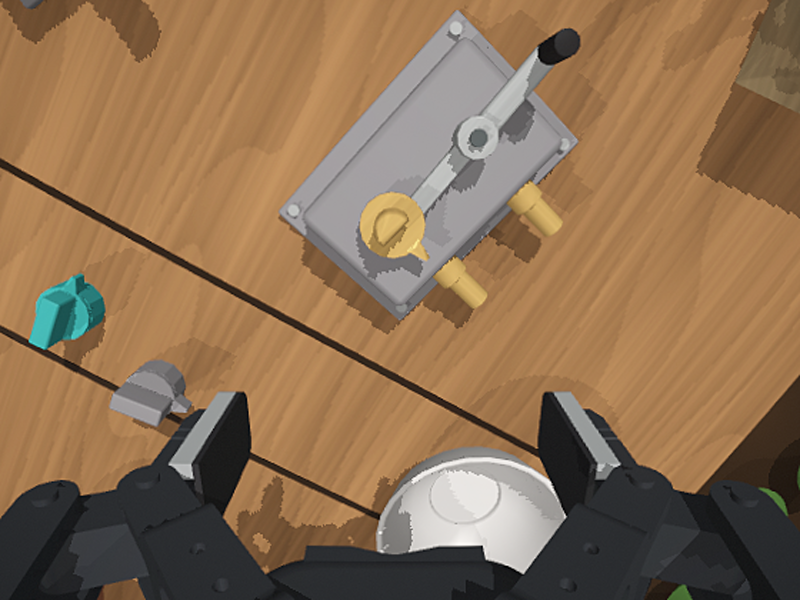

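The lever is still, or again, near locked. I'll measure where the post is now to understand why.

```bash
python3 - <<'E'
from h import *
import pickle
C=pickle.load(open('C2.pkl','rb')); im=np.load('w2.npy')
f=lambda p,z:onz(C,[(p[0]*.7,p[1]*.7)],z)[0]
post=f((567,41),.093); piv=f((478,138),.068); post2=f((548,58),.066);sh=f((392,225),.06); lug=f((426,260),.0575);kn=f((150,400),.023)
for a in(post,piv,post2,sh,lug,kn): print(a.round(4))
print(np.linalg.norm((post-piv)[:2]),np.degrees(np.arctan2(*(post-piv)[1::-1])),np.degrees(np.arctan2(*(post2-piv)[1::-1])),np.degrees(np.arctan2(*(lug-sh)[1::-1])))
C1=pickle.load(open('C1.pkl','rb'))
e1,v1=ray(C1,[(484*.7,220*.7)]);e2,v2=ray(C,[(567*.7,41*.7)])
v1=v1[0];v2=v2[0];s=np.linalg.lstsq(np.c_[v1,-v2],e2-e1,rcond=None)[0];print(e1+s[0]*v1,e2+s[1]*v2)
E
```

```text
[0.6098 0.2389 0.093 ]
[0.6009 0.1793 0.068 ]
[0.611  0.2349 0.066 ]
[0.5852 0.1113 0.06  ]
[0.6146 0.103  0.0575]
[ 0.4968 -0.1026  0.023 ]
0.060301143048100976 81.49629816093515 79.74633999137906 -15.790207137950794
[0.60909649 0.23945557 0.09067067] [0.61023791 0.23957825 0.09092536]
```

```bash
python3 - <<'E'
from h import *
o=ctrl.get_obs(); print(tool(o,[.6095,.239,.12]),tool(o,[.6095,.239,.070]))
E
```

```text
[  85.8902294  -126.2123748    79.92041946] [  85.41179573 -126.3850923   129.91783209]
```

```bash
python3 -m jog '{"linear":[[86,-126,20],[86,-126,20],[86,-126,20],[86,-126,20],[86,-126,80],[86,-126,130],[86,-126,130],[86,-126,130],[86,-126,130],[86,-126,130],[86,-126,130]],"twist":[[0,0,-0.008],[0,0,0],[0,0,0],[0,0,0],[0,0,0],[0,0,0],[0,0,0],[0,0,0],[0,0,0],[0,0,0],[0,0,0]],"fingers":[0.4,0.4,0.4,0.4,0.4,0.4,0.4,0.4,0.1,0.1,0.1]}' 20
python3 - <<'E'
from h import *
o=ctrl.get_obs(); piv=np.array([.601,.179,.070]);a0=np.radians(82)
for d in(0,.2,.4,.6,.8,1,1.1,1.2): print(d,tool(o,piv+[.06*np.cos(a0+d),.06*np.sin(a0+d),0]).round(0))
im=imaging.get_image('wrist'); save('w3.png',cv2.resize(im,(800,600)))
E
```

```text
t: 5.15
tool_pos: [0.6122, 0.2394, 0.0733]
tool_rot: [3.028, 0.833, 0.024]
contact_force: [0.5, 1.6, 2.4]
opening: 0.0081
0 [-3. -1.  3.]
0.2 [-13.  -7.   3.]
0.4 [-24. -12.   3.]
0.6 [-36. -14.   3.]
0.8 [-48. -13.   2.]
1 [-60. -11.   2.]
1.1 [-65.  -9.   2.]
1.2 [-71.  -6.   2.]
```

View pics/w3.png

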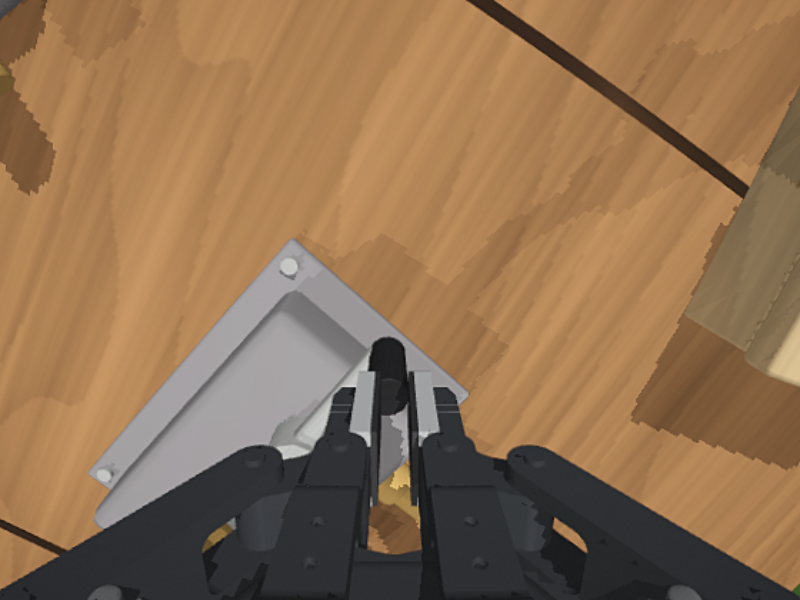

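The view shows the post directly under the fingertips: its top at (391,395) is visible between the pads, which closed to 8 mm with nothing in them. So the real tips sit about 20–25 mm behind the reported TCP and passed above the post. I'll open the fingers, go lower in small steps and feel for contact.

```bash
python3 -m jog '{"linear":[[-3,-1,0],[-3,-1,0],[-3,-1,0],[-3,-1,5],[-3,-1,10],[-3,-1,13],[-3,-1,13],[-3,-1,13],[-3,-1,13],[-3,-1,13]],"twist":[[0,0,0],[0,0,0],[0,0,0],[0,0,0],[0,0,0],[0,0,0],[0,0,0],[0,0,0],[0,0,0],[0,0,0]],"fingers":[0.4,0.4,0.4,0.4,0.4,0.4,0.4,0.1,0.1,0.1]}' 20
python3 - <<'E'
from h import *
o=ctrl.get_obs(); print(o['tool_pos'],o['contact_force'],o['opening'],o['q'])
E
```

```text
t: 6.2
tool_pos: [0.6095, 0.239, 0.0602]
tool_rot: [3.028, 0.833, 0.025]
contact_force: [0.4, 0.4, -1.0]
opening: 0.0126
[0.60950874 0.23895599 0.06021891] [ 0.39691005  0.3760179  -0.96512675] 0.012577976884693268 [ 2.60219935e-01  2.41401327e-01  1.66707628e+00 -3.95865101e-04
  1.21714451e+00 -2.76779412e-01]
```

The fingers now stop at 12.6 mm, so they have the post. I'll take a deeper hold.

```bash
python3 -m jog '{"linear":[[0,0,0],[0,0,0],[0,0,5],[0,0,9],[0,0,9],[0,0,9],[0,0,9],[0,0,9]],"twist":[[0,0,0],[0,0,0],[0,0,0],[0,0,0],[0,0,0],[0,0,0],[0,0,0],[0,0,0]],"fingers":[0.35,0.35,0.35,0.35,0.35,0.1,0.1,0.1]}' 20
python3 - <<'E'
from h import *
o=ctrl.get_obs(); piv=np.array([.601,.179,.051]);a0=np.radians(82)
for d in(0,.2,.4,.6,.8,1,1.1,1.2): print(d,tool(o,piv+[.06*np.cos(a0+d),.06*np.sin(a0+d),0]).round(0))
E
```

```text
t: 7.0
tool_pos: [0.6095, 0.239, 0.0511]
tool_rot: [3.028, 0.834, 0.025]
contact_force: [-0.3, -0.5, -1.7]
opening: 0.0127
0 [-0.  0.  0.]
0.2 [-10.  -6.  -0.]
0.4 [-22. -11.  -0.]
0.6 [-33. -13.  -0.]
0.8 [-45. -12.  -1.]
1 [-57. -10.  -1.]
1.1 [-63.  -8.  -1.]
1.2 [-68.  -5.  -1.]
```

```bash
python3 -m jog '{"linear":[[-10,-6,0],[-22,-11,0],[-33,-13,0],[-45,-12,0],[-57,-10,0],[-63,-8,0],[-68,-5,0],[-68,-5,0],[-68,-5,0]],"twist":[[0,0,0],[0,0,0],[0,0,0],[0,0,0],[0,0,0],[0,0,0],[0,0,0],[0,0,0],[0,0,0]],"fingers":[0.1,0.1,0.1,0.1,0.1,0.1,0.1,0.1,0.1]}'
python3 -m jog '{"linear":[[0,0,0],[0,0,0],[0,0,0],[0,0,-50],[0,0,-100],[0,0,-140]],"twist":[[0,0,0],[0,0,0],[0,0,0],[0,0,0],[0,0,0],[0,0,0]],"fingers":[0.4,0.4,0.4,0.4,0.5,1]}'
python3 - <<'E'
from h import *
im=imaging.get_image('top'); save('t1.png',cv2.resize(im[130:290,130:330],(800,640))[:600])
o=ctrl.get_obs(); print(o['tool_pos'],tool(o,[.55,-.03,.19]), o['q'])
E
```

```text
t: 7.9
tool_pos: [0.5474, 0.2096, 0.051]
tool_rot: [-3.027, -0.834, -0.023]
contact_force: [-6.3, 3.1, 4.8]
opening: 0.0133
t: 8.5
tool_pos: [0.546, 0.2088, 0.1938]
tool_rot: [-3.027, -0.833, -0.026]
contact_force: [1.7, -0.4, 1.1]
opening: 0.056
[0.54980603 0.20972391 0.20228014] [-122.85136922  205.96799856   10.15473273] [ 0.23687455 -0.04839993  1.72948229  0.00218152  1.4316707  -0.30072938]
```

View pics/t1.png

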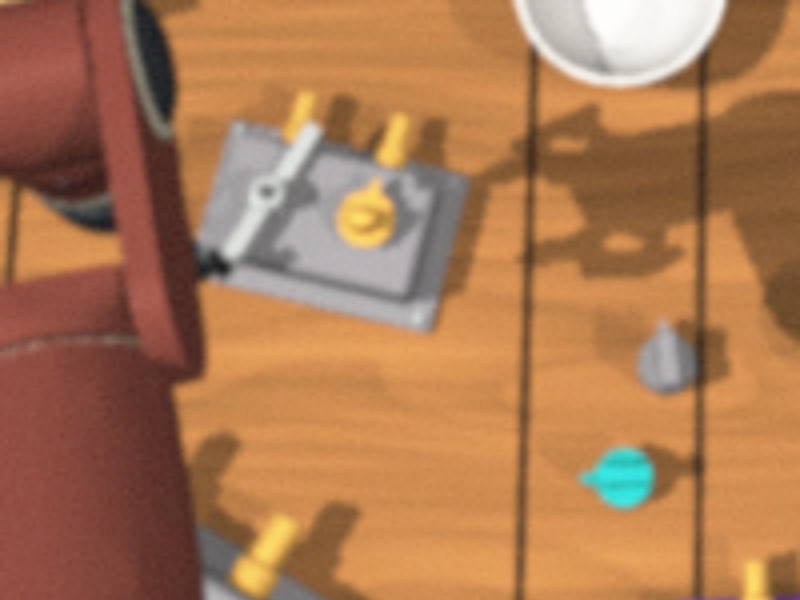

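The lever is open: post at (212,265), pivot at (267,192), about 1.2 rad. Next I go above the grey knob with the jaws turned across its bar.

```bash
python3 - <<'E'
from h import *
o=ctrl.get_obs(); print(tool(o,[.53,-.10,.2]))
r=R.from_rotvec(o['tool_rot']); print((r.inv()*R.from_euler('z',95,degrees=True)*R.from_euler('x',180,degrees=True)).as_rotvec())
E
```

```text
[-175.5638081   255.93496237   -1.01224158]
[ 0.02157461 -0.0215469  -1.1206487 ]
```

```bash
python3 -m jog '{"linear":[[-176,256,-1],[-176,256,-1],[-176,256,-1],[-176,256,-1],[-176,256,-1],[-176,256,-1],[-176,256,-1],[-176,256,-1],[-176,256,-1],[-176,256,-1],[-176,256,-1]],"twist":[[0.02,-0.02,-1.12],[0.02,-0.02,-1.12],[0.02,-0.02,-1.12],[0.02,-0.02,-1.12],[0.02,-0.02,-1.12],[0.02,-0.02,-1.12],[0.02,-0.02,-1.12],[0.02,-0.02,-1.12],[0.02,-0.02,-1.12],[0.02,-0.02,-1.12],[0.02,-0.02,-1.12]],"fingers":[1,1,1,1,1,1,1,1,1,1,1]}'
python3 - <<'E'
from h import *
import pickle
o=ctrl.get_obs(); im=imaging.get_image('wrist'); np.save('w4.npy',im)
C=cam('wrist',o); print(o['tool_pos'],o['dq'].round(2),R.from_rotvec(o['tool_rot']).as_matrix().round(3)); pickle.dump((C,o),open('C4.pkl','wb'))
p=proj(C,[[.50,-.1,.03]])[0]; print(p)
x,y=int(p[0])-100,int(p[1])-75; x=max(x,0);y=max(y,0); print(x,y); save('w4.png',cv2.resize(im[y:y+150,x:x+200],(800,600),interpolation=cv2.INTER_CUBIC))
E
```

```text
t: 9.65
tool_pos: [0.5296, -0.0996, 0.1997]
tool_rot: [2.124, 2.314, 0.003]
contact_force: [0.1, 0.5, 0.5]
opening: 0.0855
[ 0.52963929 -0.09959821  0.19972307] [ 0.01 -0.   -0.   -0.    0.   -0.01] [[-0.086  0.996  0.002]
 [ 0.996  0.086  0.001]
 [ 0.001  0.002 -1.   ]]
[277.33491415 152.2710839 ]
177 77
```

View pics/w4.png

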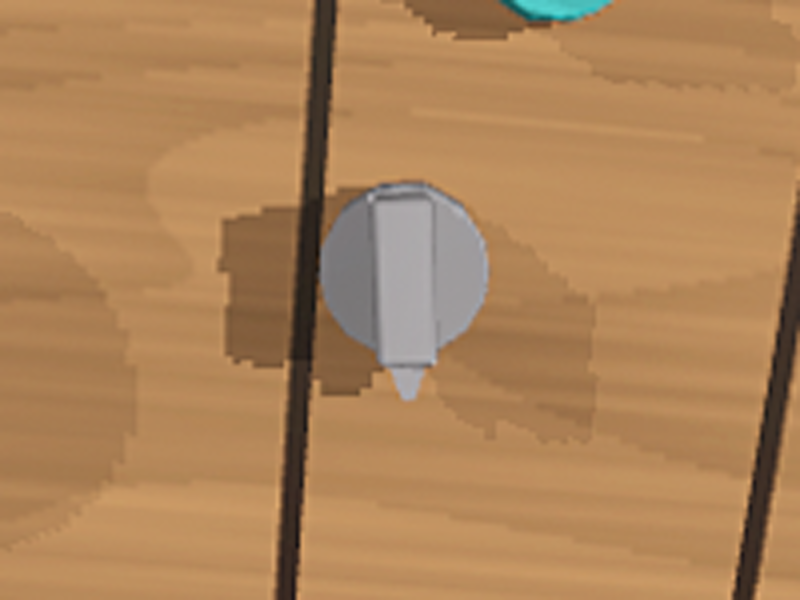

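The crop shows the grey knob: bar-top corners (373,200), (432,197), (436,362), (381,364), nose tip (408,400). The turquoise one is well clear at the top edge.

```bash
python3 - <<'E'
from h import *
import pickle
C,o=pickle.load(open('C4.pkl','rb'))
g=lambda L:[(177+x/4,77+y/4) for x,y in L]
c=onz(C,g([(373,200),(432,197),(436,362),(381,364)]),.045)[:,:2]
n=onz(C,g([(408,400)]),.0175)[0,:2]
print(c.round(4),c.mean(0),n, np.linalg.norm(c[2]-c[1]),np.linalg.norm(c[1]-c[0]),np.linalg.norm(n-c.mean(0)))
b=(c[2]+c[3]-c[0]-c[1]); print('bar yaw',np.degrees(np.arctan2(b[1],b[0])),'nose yaw',np.degrees(np.arctan2(*(n-c.mean(0))[::-1])))
print(tool(o,[*c.mean(0),.1]),tool(o,[*c.mean(0),.025]))
E
```

```text
[[ 0.4762 -0.1084]
 [ 0.4744 -0.0955]
 [ 0.511  -0.0912]
 [ 0.5125 -0.1036]] [ 0.49352675 -0.09970148] [ 0.52619406 -0.09598676] 0.03683760089929259 0.013018372667926699 0.032877830831784575
bar yaw 7.108228193154033 nose yaw 6.487447949859034
[  2.92578814 -36.16767581  99.66020094] [  2.87918768 -36.30218886 174.66006584]
```

```bash
python3 -m jog '{"linear":[[3,-36,50],[3,-36,100],[3,-36,140],[3,-36,165],[3,-36,175],[3,-36,180],[3,-36,185],[3,-36,185]],"twist":[[0,0,-0.035],[0,0,-0.035],[0,0,-0.035],[0,0,-0.035],[0,0,-0.035],[0,0,-0.035],[0,0,-0.035],[0,0,-0.035]],"fingers":[0.35,0.35,0.35,0.35,0.35,0.35,0.35,0.35]}' 30
python3 - <<'E'
from h import *
o=ctrl.get_obs(); im=imaging.get_image('wrist'); save('w5.png',cv2.resize(im,(800,600))); print(o['opening'],tool(o,[.494,-.0995,.007]))
E
```

```text
t: 10.5
tool_pos: [0.4951, -0.0998, 0.016]
tool_rot: [2.081, 2.35, 0.004]
contact_force: [-0.1, 0.2, 0.2]
opening: 0.0301
0.030058218721172487 [ 0.42477395 -1.06864955  8.95352142]
```

View pics/w5.png

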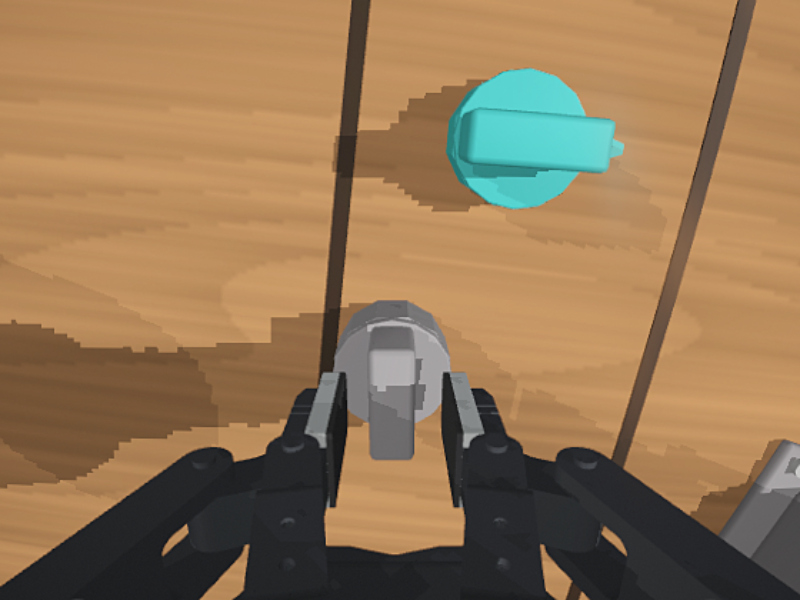

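The bar (column 392) is centred between the open pads. The tips are still near the bar's top, so I'll go 13 mm lower and close.

```bash
python3 -m jog '{"linear":[[0,-1,5],[0,-1,10],[0,-1,13],[0,-1,13],[0,-1,13],[0,-1,13],[0,-1,13],[0,-1,13]],"twist":[[0,0,0],[0,0,0],[0,0,0],[0,0,0],[0,0,0],[0,0,0],[0,0,0],[0,0,0]],"fingers":[0.35,0.35,0.35,0.35,0.05,0.05,0.05,0.05]}' 60
python3 -c "
from h import *
o=ctrl.get_obs(); print(o['tool_pos'],o['contact_force'],o['opening'])"
```

```text
t: 11.35
tool_pos: [0.4946, -0.1001, 0.0035]
tool_rot: [2.08, 2.349, 0.005]
contact_force: [0.2, 0.1, 1.7]
opening: 0.0127
[ 0.49460901 -0.10013633  0.00354865] [0.15078449 0.09667034 1.72916977] 0.012662028757996605
```

Gripped (12.7 mm, the same reading as the 14 mm post). I'll lift it and refine the shaft's position and direction from the saved view w2.

```bash
python3 -m jog '{"linear":[[0,0,-20],[0,0,-60],[0,0,-110],[0,0,-150],[0,0,-150]],"twist":[[0,0,0],[0,0,0],[0,0,0],[0,0,0],[0,0,0]],"fingers":[0.05,0.05,0.05,0.05,0.05]}'
python3 - <<'E'
from h import *
import pickle
from scipy.optimize import least_squares
for k,box in((1,(235,270,220,275)),(2,(250,300,130,188))):
    C=pickle.load(open(f'C{k}.pkl','rb')); im=np.load(f'w{k}.npy')
    h=cv2.cvtColor(im,cv2.COLOR_RGB2HSV); m=((h[...,1]>115)&(h[...,0]>15)&(h[...,0]<30)&(h[...,2]>100)).astype(np.uint8)
    M=np.zeros_like(m); x0,x1,y0,y1=box; M[y0:y1,x0:x1]=m[y0:y1,x0:x1]
    cs=cv2.findContours(M,cv2.RETR_EXTERNAL,cv2.CHAIN_APPROX_NONE)[0]; c=max(cs,key=cv2.contourArea)[:,0,:]
    P=onz(C,c,.0585)[:,:2]
    f=least_squares(lambda p:np.hypot(*(P-p[:2]).T)-p[2],[*P.mean(0),.02],loss='soft_l1',f_scale=.0007)
    d=np.hypot(*(P-f.x[:2]).T); T=P[d>.026].mean(0) if (d>.026).any() else P[d.argmax()]
    v=T-f.x[:2]; print(k,cv2.boundingRect(c),f.x.round(4),d.max().round(4),np.degrees(np.arctan2(v[1],v[0])))
o=ctrl.get_obs(); x=R.from_rotvec(o['tool_rot']).as_matrix()[:,0]; print(o['tool_pos'],o['opening'],'knob yaw',np.degrees(np.arctan2(x[1],x[0]))-90)
E
```

```text
t: 11.85
tool_pos: [0.4978, -0.1015, 0.1609]
tool_rot: [2.072, 2.34, 0.012]
contact_force: [0.3, -0.7, -0.7]
opening: 0.0126
1 (235, 221, 35, 35) [0.5854 0.1112 0.0195] 0.0278 -16.734245070152813
2 (252, 135, 48, 47) [0.5856 0.1109 0.0194] 0.0291 -12.631216600757453
[ 0.49776549 -0.10146265  0.16091372] 0.012578216715519832 knob yaw 6.953759244703292
```

```bash
python3 - <<'E'
from h import *
o=ctrl.get_obs(); print(tool(o,[.586,.111,.125]))
r=R.from_rotvec(o['tool_rot']); print((r.inv()*R.from_euler('z',76.5,degrees=True)*R.from_euler('x',180,degrees=True)).as_rotvec())
E
```

```text
[200.45877619 112.73001506  36.3830364 ]
[0.01734661 0.00386949 0.35703194]
```

```bash
python3 -m jog '{"linear":[[200,113,0],[200,113,0],[200,113,0],[200,113,0],[200,113,0],[200,113,10],[200,113,36],[200,113,36],[200,113,36],[200,113,36]],"twist":[[0.017,0.004,0.357],[0.017,0.004,0.357],[0.017,0.004,0.357],[0.017,0.004,0.357],[0.017,0.004,0.357],[0.017,0.004,0.357],[0.017,0.004,0.357],[0.017,0.004,0.357],[0.017,0.004,0.357],[0.017,0.004,0.357]],"fingers":[0.05,0.05,0.05,0.05,0.05,0.05,0.05,0.05,0.05,0.05]}'
python3 - <<'E'
from h import *
o=ctrl.get_obs(); im=imaging.get_image('wrist'); np.save('w6.npy',im); C=cam('wrist',o)
s=imaging.get_image('scene'); Cs=cam('scene'); p=proj(Cs,[[.5853,.1112,.1]])[0].astype(int); print(p)
cr=lambda I,x,y,w,h:cv2.resize(I[y:y+h,x:x+w],(400,400),interpolation=cv2.INTER_CUBIC)
save('w6.png',np.hstack([cr(im,180,150,200,200),cr(s,p[0]-60,p[1]-60,120,120)]))
print(o['tool_pos'],tool(o,[.586,.111,.0815]),R.from_rotvec(o['tool_rot']).as_matrix().round(3),proj(C,[[.5853,.1112,.078],[.6145,.104,.0575]]))
E
```

```text
t: 12.85
tool_pos: [0.5866, 0.11, 0.1261]
tool_rot: [2.467, 1.943, 0.002]
contact_force: [0.6, -0.2, -0.6]
opening: 0.0125
[354 207]
[0.58659177 0.10996902 0.12608841] [ 0.84805296 -0.86735044 44.58775974] [[ 0.234  0.972  0.001]
 [ 0.972 -0.234  0.   ]
 [ 0.     0.001 -1.   ]] [[276.49083946 224.28616302]
 [276.17569927 254.0953347 ]]
```

View pics/w6.png

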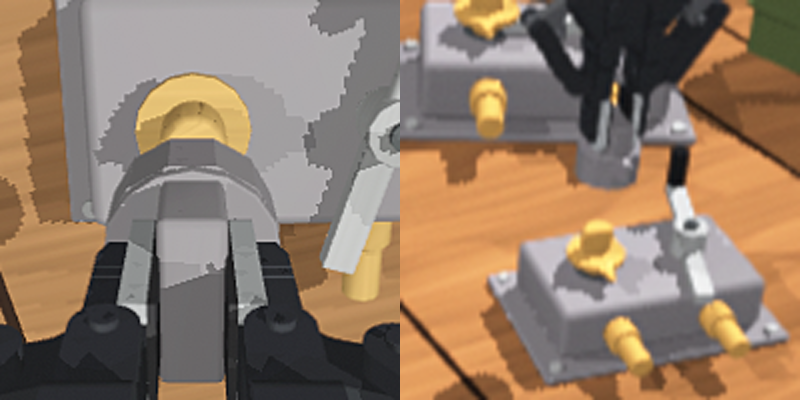

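The collar (crop columns 135–250) and the knob skirt (105–278) share a centre at about column 192, the lever is clear, and the knob hangs upright. I'll lower it onto the shaft.

```bash
python3 -m jog '{"linear":[[1,-1,20],[1,-1,38],[1,-1,42],[1,-1,46],[1,-1,50],[1,-1,54],[1,-1,58],[1,-1,58]],"twist":[[0,0,0],[0,0,0],[0,0,0],[0,0,0],[0,0,0],[0,0,0],[0,0,0],[0,0,0]],"fingers":[0.05,0.05,0.05,0.05,0.05,0.05,0.05,0.05]}' 80
```

```text
t: 13.75
tool_pos: [0.5863, 0.1114, 0.0683]
tool_rot: [2.467, 1.943, 0.003]
contact_force: [-0.5, 0.6, -0.5]
opening: 0.0123
```

```bash
python3 -m jog '{"linear":[[0,0,3],[0,0,5],[0,0,5],[0,0,7],[0,0,9],[0,0,11],[0,0,12],[0,0,12],[0,0,12]],"twist":[[0,0,0],[0,0,0],[0,0,0],[0,0,0],[0,0,0],[0,0,0],[0,0,0],[0,0,0],[0,0,0]],"fingers":[0.05,0.05,0.05,0.05,0.05,0.05,0.05,0.05,0.05]}' 80
```

```text
t: 14.65
tool_pos: [0.5866, 0.1115, 0.0571]
tool_rot: [2.467, 1.943, 0.004]
contact_force: [-2.6, 0.3, 6.5]
opening: 0.0119
```

```bash
python3 -m jog '{"linear":[[0,0,1],[0,0,2],[0,0,3],[0,0,3.5],[0,0,3.5],[0,0,3.5],[0,0,3.5]],"twist":[[0,0,0],[0,0,0],[0,0,0],[0,0,0],[0,0,0],[0,0,0],[0,0,0]],"fingers":[0.05,0.05,0.05,0.05,0.05,0.05,0.05]}' 80
```

```text
t: 15.35
tool_pos: [0.5867, 0.1115, 0.0556]
tool_rot: [2.467, 1.943, 0.003]
contact_force: [-6.5, -0.6, 13.1]
opening: 0.0121
```

At 13 N the tool has stopped 2 mm short of its target, at the height expected for the bottom stop. One check picture before handing in.

```bash
python3 - <<'E'
from h import *
o=ctrl.get_obs(); im=imaging.get_image('wrist'); s=imaging.get_image('scene'); p=proj(cam('scene'),[[.5853,.1112,.06]])[0].astype(int)
cr=lambda I,x,y,w,h:cv2.resize(I[y:y+h,x:x+w],(400,400),interpolation=cv2.INTER_CUBIC)
save('w7.png',np.hstack([cr(im,160,120,260,260),cr(s,p[0]-50,p[1]-55,110,110)])); o=ctrl.get_obs(); print(o['tool_pos'],o['contact_force'],o['wrist_torque'],o['opening'])
E
```

```text
[0.5867419  0.11147901 0.0555939 ] [-7.06686023 -0.38238501 12.8194774 ] [-0.13816818  1.26727765  0.00163321] 0.012334050142756207
```

View pics/w7.png

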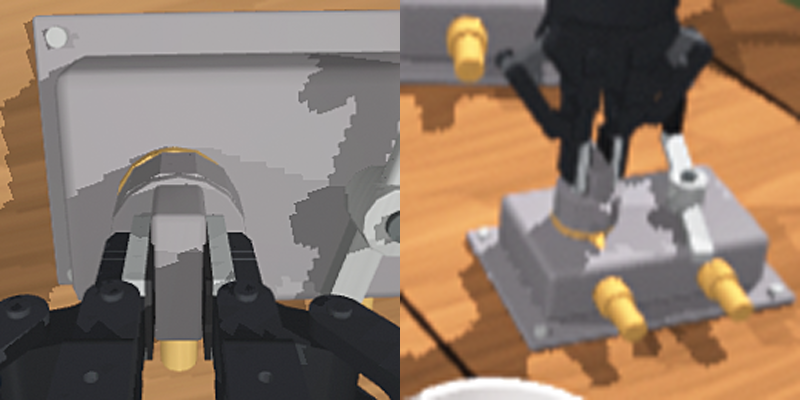

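```bash
python3 -c "
from station import ctrl; print(ctrl.finish_job()); o=ctrl.get_obs(); print(o['t'],o['tool_pos'],o['contact_force'])"
```

```text
the job is handed in; nothing more can be done
None
the job is handed in; nothing more can be done
```

The job is handed in at about 15.4 s of the 54 s limit. The lever is open, and the grey knob is home on the small grey valve's shaft and held pressed down. No verdict is reported, so success rests on the checks below.

**Last checks**
- **Knob height:** its underside is at 52 mm, which is the 60 mm seat minus the full 8 mm of stem travel.
- **Push:** about 13 N downward, against the 8 N needed to reach the stop.
- **Grip:** commanded at 80 N, with the fingers still closed on the bar.
- **Position and direction:** the last picture shows the collar flush under the knob. The nose was set to about −13.5°, in line with the lug.
- **Lever:** the pictures put it at about 1.2 rad, above the 1.0 needed.

**What went wrong or disagreed**
- **First lever attempt:** it missed. The real fingertips sit about 25 mm behind the reported TCP, so they passed above the post. I found this with the wrist camera and repeated the swing lower, gripping the post.
- **Wrong shift:** after that miss, I typed one move from the wrong reference pose, which took the tool 68 mm sideways. The next views showed nothing disturbed.
- **Side force:** about 7 N sideways remained at the end, so there may be a slight misalignment of the grip.
- **Pot, bowl and trowel:** I never moved the arm near the pot or trowel, and the bowl showed no movement where it came into view. I did not measure their positions again at the end.

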